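Dock a finished watch movement and turn its flag to green

TASK

One of the two blue job docks still shows its red flag, and its movement holder stands only part way into the bay. With the fingertips, gently push that holder all the way home against the back stop, then turn the dock's flag over until it lies flat across the bay, green face up, with its tongue down in front of the holder. Only push and press, picking nothing up, and leave the other dock and everything else on the bench as they are.

Things in the scene. Friction and masses are not known exactly. Their poses are not given: they have to be found in the camera images.
- dock_a: the dock to work on, fixed, yaw up to 0.25: aluminium base x -66..50, y -67..67 mm, 4 mm thick, with blue walls (to z = 28 mm). Origin on the worktop under the flag's axle; x runs from its open front to its back, y to its left. All mm below are in this frame. Right half: the bay for the holder; left half: a pocket with a clear parts box. Stands at the left or right place.
- dock_a_bay (a point): the origin of holder_a when fully home: x = 18, y = -24, z = 4. The bay is a channel y -57..9, floor z = 4, open in front and above; walls (26 to 28 high) from x = -30, flared 14 mm high lead-ins from x = -47, rubber back stop at x = 40.
- dock_a_hinge (a point): point on the flag's axle, x = -19, y = 0, z = 30. The axle runs along x, held by two steel brackets (x -6..0 and 42..48, y -6..17, top z = 36). The holder slides in under it.
- dock_a_flag (a joint): flag angle, rad: 0 (about the start) flat to the left over the pocket, red face with white bar up; pi/2 upright; pi flat to the right across the bay, green face with white disc up. Stiff friction hinge, 0.015 N m plus up to 0.01 N m of weight: stays where it is left, never falls by itself. Stops at 0 and pi.
- dock_a_flag_end (a point): middle of the free edge of the flag plate. The plate covers x 2..40, 3 mm thick, 65 mm from axle to free edge; it rests on the left wall at 0 and on the right wall (y = -62) at pi.
- dock_a_tongue_tip (a point): middle of the free end of the ribbed dark thumb tongue, on the same axle in front of the plate and square to it: x -30..-8, 7 mm thick, 23 mm long from the axle. Points up at flag angle 0 (top z = 53), right at pi/2, down at pi (end z = 7), barring the holder's way out. Beside it (x below -8) nothing is higher than z = 26, so a finger can push it from the left.
- holder_a: steel movement holder with a round brass movement, 0.1 to 0.2 kg, loose. Origin: middle of its underside, x to its back. Bars 62 wide (y), 10 high, at x -19..-7 and 10..22 mm; pins to 16 high; brass clamp screw in front, 10 thick, axis 6 up, y = 0, to x = -30. Starts 28 to 42 mm short of home; a few N on the screw or front bar slide it.
- dock_b: the other dock, same make and size, already closed; leave it alone. Origin and axes as dock_a.
- dock_b_flag (a joint): angle of dock_b's flag, rad, as for dock_a: near pi, green face up
- holder_b: the like holder locked home in dock_b; leave it alone. Origin on its underside.
- parts_a: clear parts box, 30x20x12 mm, loose in the pocket of dock_a; bystander, origin at the middle of its underside
- parts_b: clear parts box, 30x20x12 mm, loose in the pocket of dock_b; bystander, origin at the middle of its underside
- tweezers: green tweezers lying flat, 124x12x8 mm; bystander, origin at the middle of its underside
- loupe: black eye loupe, 35 mm wide, 39 mm high; bystander, origin at the middle of its underside
- dust_cap: blue plastic dust cap, 34 mm wide, 20 mm high; bystander, origin at the middle of its underside
- oil_bottle: small red oil bottle with a white nozzle, 25 mm wide, 74 mm high; bystander, origin at the middle of its underside
- die: brass-coloured pressing die, 22 mm wide, 26 mm high; bystander, origin at the middle of its underside
- brush: dust brush with a round black head, 91x19x19 mm; bystander, origin at the middle of its underside

How it is judged (in metres and radians):
On the way, in this order (a step that is already met when the one before it is completed fails the run):
1. the holder is home: within 4 mm of the back stop, the flag not yet past upright (x of holder_a in the frame of dock_a above 0.014 m and value of joint dock_a_flag below 1.5 rad), for 0.2 s.
2. the flag lies flat, green face up, the holder still home (x of holder_a in the frame of dock_a above 0.014 m and value of joint dock_a_flag above 3 rad), for 0.2 s.
At the end, for the whole second after the job is handed in: holder_a sits level on the bay floor, within 4 mm of the back stop, at rest; dock_a's flag is turned to at least 3.0 rad (flat within 0.14 rad), green face up; dock_b's flag still lies flat and its holder has not moved by 6 mm (all of step 2 and horizontal distance between holder_a and dock_a_bay below 0.007 m and z of holder_a in the frame of dock_a below 0.007 m and angle between holder_a's own z axis and vertical below 0.1 rad and linear speed of holder_a below 0.01 m/s and value of joint dock_b_flag above 3 rad and distance of holder_b from where it was at the start of the episode below 0.006 m); the robot touches nothing.
It fails at once if the holder is lifted off the bay floor or tipped (z of holder_a in the frame of dock_a above 0.014 m or angle between holder_a's own z axis and vertical above 0.3 rad).
It fails at once if the holder is rammed (more than 40 N) (contact force between the fingers and holder_a above 40 N).
It fails at once if the other dock's flag or holder is disturbed (value of joint dock_b_flag below 2.8 rad or distance of holder_b from where it was at the start of the episode above 0.01 m).
It fails at once if a bystander is moved by more than 20 mm (distance of any of parts_a, parts_b, tweezers, loupe, dust_cap, oil_bottle, die, brush from where it was at the start of the episode above 0.02 m).
It also fails if it takes over 48 s, if anything falls off the work surface, if the arm or the gripper's body presses on something with over 40 N, if the wrist force passes 120 N, or if a joint passes its speed limit or range.

ROBOT

A 7-joint arm with a two-finger parallel gripper is mounted at the origin on a cart in front of the work surface, level with it; the furniture and walls round the work are solid. World frame = base frame: x ahead of the robot, y to its left, z up, the work surface at z = 0. Lengths are in mm, angles in rad, forces in N, time in s.
With the tool pointing down it reaches from about 400 to 875 mm from the base axis. Payload 6.5 kg.
Tool frame: the origin (TCP) lies midway between the tips of the shut fingers; the grasp point (between the pads) lies 19 mm behind it; z points along the fingers, y is the line along which they close (so a half turn about z gives the same grasp; the last joint's range is limited). The gripper opens to 85 mm and grips with 20 to 120 N. Pads are 22 mm wide; open, the fingers measure 114 mm over their backs; the gripper's body (76 mm by 85 mm) begins 54 mm behind the grasp point. The pads swing forward as they close: fully open they stand 13 mm farther back than shut.
Start: joints at [1.049, 0.536, -0.004, 1.538, 0.003, 1.067, -0.071], TCP at [286.112, -583.635, 231.29] pointing down, gripper open.
Joint ranges: [-2.7, 2.7], [-0.37, 2.16], [-1.27, 1.26], [0.24, 2.4], [-1.31, 4.45], [0.19, 1.91], [-2.76, 2.76]. Speed limits (rad/s): [2.39, 2.39, 3.14, 3.14, 3.14, 3.14, 3.14].

INTERFACE

Orientations are given as a rotation vector (axis times angle).
In Python, from workcell import bot, viewer, order gives the robot as it stands. The module is installed in compiled form; this text tells all that it offers.
- The arm moves only by the shell command python3 -m jog 'ROWS' [FORCE]. ROWS is JSON, one flat list of numbers, 7 for each row, row after row: the shift along the tool's x, y, z normalised to -1 to 1, where 1 is 300 mm, then the turn, a rotation vector about the tool's x, y, z normalised to -1 to 1, where 1 is pi/2 rad, then the gripper command: -1 is shut, 1 is fully open, values between are in proportion. In form: [x, y, z, wx, wy, wz, claw, x, y, z, wx, wy, wz, claw, ...]. A call has 1 to 20 rows; each row is the pose to reach, as a shift and turn from the pose commanded when the call began, along the tool's axes at that moment; what a row does not reach only later rows make up. A row lasts 1/8 s, in which the tool goes at most 62.5 mm and 10.7 degrees, less where a joint would pass 70% of its speed; a pose out of reach is approached as far as the arm can. A call with a number of a shift or a turn outside -1 to 1 is refused whole. A call with a gripper value outside its range is refused whole. The fingers move at their own pace and stop on an object; FORCE is the grip in N (left out, the last holds). Time passes only in rows, so rows that repeat a pose let the fingers close. It gives the time, the measured TCP pose, the force, the opening and the grip force at its end, in the units of the state.
- bot.sense(): the state, without advancing time (a new reading comes with each control period).
- viewer.capture(name): name is "side" or "top" or "wrist"; returns a dict with "color" (384x512x3 uint8, blue, green, red), "depth" (384x512 float32, mm along the optical axis (not along the pixel's ray), 0 where there is no reading), "camera_matrix" (3x3 intrinsics, pixels), "world_to_cam" (4x4, takes a point from world to camera coordinates). Camera axes: x right, y up, looking along -z (the intrinsics and any distortion apply to the point x, -y, -z); pixel columns grow to the right and rows downward; lengths in mm; the calibration is good to about 2 mm. A picture is of the moment at which its call begins.
- order.finish_job(): hands the job in; it is judged then, once.
The state is a dict: "t": time; "qpos": joint angles; "joint_velocities": joint speeds; "joint_torque": joint torques, N m; "tool_pos": TCP position; "tool_rot": TCP orientation; "wrist_force": force on the tool from outside, world axes, zero at the start; "ft_torque": the same for the moment, N m; "width": opening from 0.0 (shut) to 1.0 (fully open); "gripper_force": force on a finger pad.
Only numpy, scipy, OpenCV 4.12 (cv2) and the standard library are available. Lean on these libraries where they do the work, as an engineer would, in place of code of your own. Each camera call takes 0.05 s, during which the arm holds its last target. There are 200 camera calls.

## Working session

There is one attempt and no reset: what is moved stays moved. The work goes in short steps, Python scripts to look and compute and a shell command to move; the robot and the scene stay as the last step left them, time stands still between calls to the robot, and variables do not carry over. Pictures are saved under pics/ and viewed, at most 13 in all, crops included, and the job is handed in when it is done.

```bash
mkdir -p pics; cat > h.py <<'E'
import numpy as np, cv2
from workcell import bot, viewer, order
from scipy.spatial.transform import Rotation as R
def px2w(c,u,v,z=None):
    K=c["camera_matrix"];T=c["world_to_cam"]
    d=np.linalg.inv(K)@[u,v,1]; d=np.array([d[0],-d[1],-d[2]])
    Ri=T[:3,:3].T; o=-Ri@T[:3,3]
    if z is None: return Ri@(d*c["depth"][int(v),int(u)])+o
    w=Ri@d; return o+w*(z-o[2])/w[2]
E
python3 - <<'E'
from h import *
import pickle
for n in("top","side"):
    c=viewer.capture(n); pickle.dump(c,open(n+".pkl","wb")); cv2.imwrite(f"pics/{n}.png",cv2.resize(c["color"],(800,600)))
    print(n,c["camera_matrix"].round(1).tolist(),c["world_to_cam"].round(3).tolist(),c["depth"].min())
s=bot.sense();print(s)
E
```

```text
top [[425.7, 0.0, 248.2], [0.0, 425.7, 193.2], [0.0, 0.0, 1.0]] [[-0.016, -1.0, -0.003, -22.768], [0.993, -0.016, 0.114, -541.956], [-0.114, -0.001, 0.993, -1189.337], [0.0, 0.0, 0.0, 1.0]] 0.0
side [[464.1, 0.0, 255.2], [0.0, 464.1, 191.3], [0.0, 0.0, 1.0]] [[0.899, -0.438, -0.009, -528.641], [0.301, 0.604, 0.738, -189.646], [-0.317, -0.666, 0.675, -1177.947], [0.0, 0.0, 0.0, 1.0]] 0.0
{'t': 0.1, 'qpos': array([ 1.04881873,  0.5370872 , -0.00440727,  1.53872803,  0.00256445,
        1.06728683, -0.07117313]), 'joint_velocities': array([ 0.0007736 , -0.00086431,  0.00011212, -0.00059715,  0.00113928,
       -0.00037701, -0.00095133]), 'joint_torque': array([ 3.73974894e-03, -5.84569430e+01,  1.05278067e+00, -2.59773856e+01,
        1.28023539e-02,  4.68161292e-03,  5.62566612e-06]), 'tool_pos': array([ 285.84785638, -583.17183519,  230.52110179]), 'tool_rot': array([-3.05894622e+00, -7.09510817e-01,  6.79782696e-04]), 'wrist_force': array([-0.9849439 , -0.04311795, -1.40994233]), 'ft_torque': array([-0.02473049,  0.02911573,  0.00962262]), 'gripper_force': 0.0, 'width': 1.0005189750711159}
```

View pics/top.png

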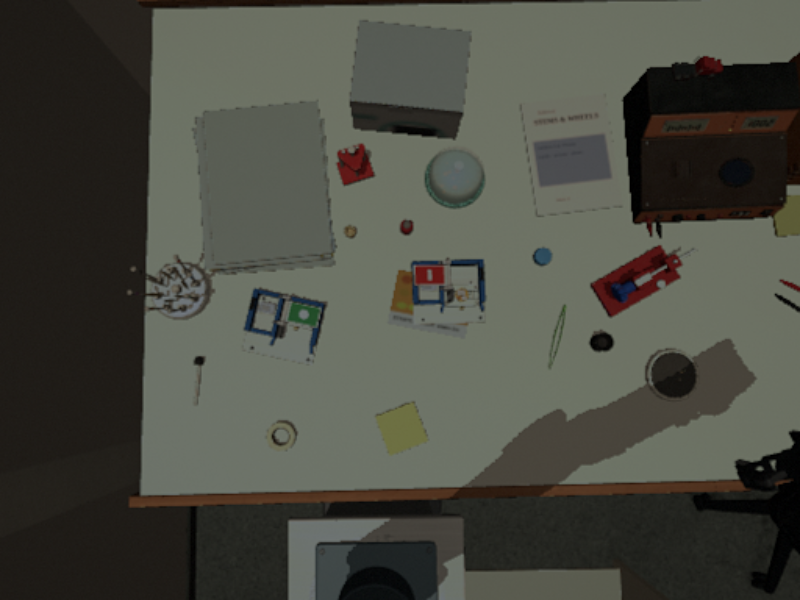

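View pics/side.png

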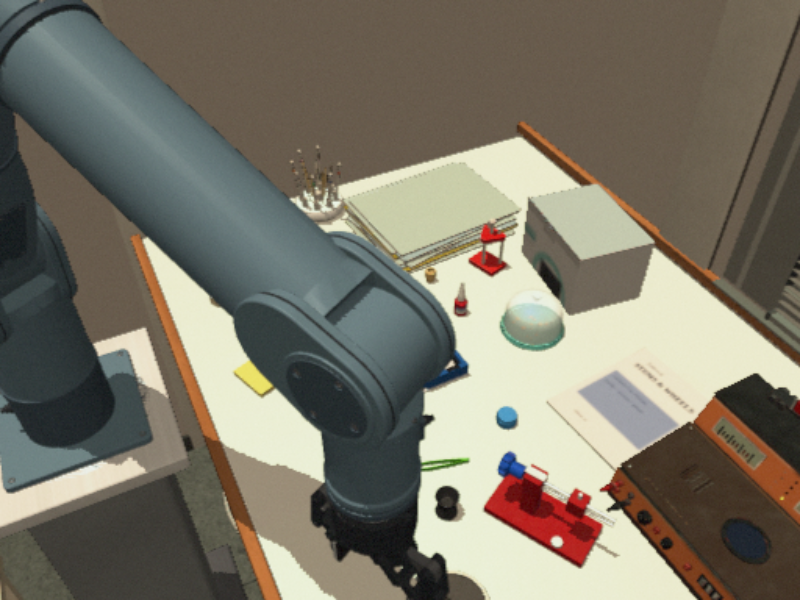

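Top view: dock_a (red flag) is at about (448,292) in the 800x600 view, nearly square to the bench. dock_b (green flag) is at (285,325), with the oil bottle (407,227), tweezers (557,335) and dust cap (542,256) nearby. In the side view the arm hides the docks.

```bash
python3 - <<'E'
from h import *
import pickle
c=pickle.load(open("top.pkl","rb"));im=c["color"]
h=cv2.cvtColor(im,cv2.COLOR_BGR2HSV)
m=cv2.inRange(h,(100,120,40),(125,255,255)); m[:, :255]=0; m[:,:]*=1; m[:,320:]=0; m[:150]=0;m[220:]=0
p=cv2.findNonZero(m); r=cv2.minAreaRect(p); print(r)
for q in cv2.boxPoints(r): print(q,px2w(c,*q,z=27).round(1))
r_=cv2.inRange(h,(0,150,80),(8,255,255))|cv2.inRange(h,(172,150,80),(180,255,255)); r_[:,:255]=0;r_[:,320:]=0;r_[:160]=0;r_[220:]=0
r=cv2.minAreaRect(cv2.findNonZero(r_));print(r,px2w(c,*r[0],z=32))
cv2.imwrite("pics/crop.png",cv2.resize(im[155:220,240:330],None,fx=8,fy=8,interpolation=cv2.INTER_CUBIC))
E
```

```text
((286.5, 182.0), (32.0, 45.0), 90.0)
[264. 166.] [620.5 -78.7  27. ]
[309. 166.] [ 618.4 -209.    27. ]
[309. 198.] [ 525.2 -206.    27. ]
[264. 198.] [527.3 -76.8  27. ]
((274.5, 176.0), (10.0, 17.0), 90.0) [ 589.96014912 -108.09012494   32.        ]
```

View pics/crop.png

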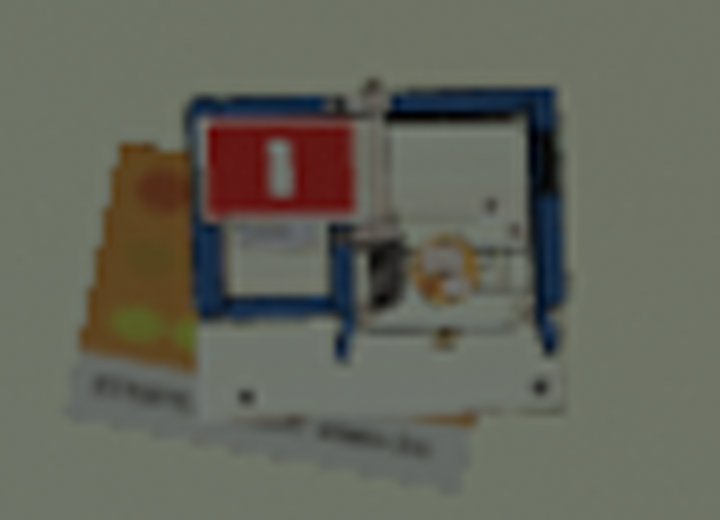

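The dock_a origin is near (572,-143) with yaw about 0.04. Its red flag is at crop (280,170), and the holder's brass screw is at crop (445,338). Next I'll move above the dock with the gripper shut and the tool yaw near 0.

```bash
python3 -m jog '[0.64,-0.49,0,0,0,0.134,-1, 0.64,-0.49,0,0,0,0.267,-1, 0.64,-0.49,0,0,0,0.267,-1, 0.64,-0.49,0,0,0,0.267,-1, 0.64,-0.49,0,0,0,0.267,-1]' 40
python3 - <<'E'
from h import *
s=bot.sense();M=R.from_rotvec(s["tool_rot"]).as_matrix();print(M.round(3).tolist(),M.T@(np.array([500,-150,240])-s["tool_pos"])/300)
E
```

```text
t: 0.72
tool_pos: [396.5, -362.2, 231.0]
tool_rot: [-3.138, -0.07, -0.001]
wrist_force: [-0.0, -0.5, -0.8]
width: 0.001
gripper_force: 0.0
[[0.999, 0.045, 0.0], [0.045, -0.999, 0.003], [0.001, -0.003, -1.0]] [ 0.37643106 -0.69123435 -0.02786033]
```

```bash
python3 -m jog '[0.37,-0.69,-0.03,0,0,0,-1, 0.37,-0.69,-0.03,0,0,0,-1, 0.37,-0.69,-0.03,0,0,0,-1, 0.37,-0.69,-0.03,0,0,0,-1, 0.37,-0.69,-0.03,0,0,0,-1, 0.37,-0.69,-0.03,0,0,0,-1]'
python3 - <<'E'
from h import *
import pickle
c=viewer.capture("wrist"); pickle.dump(c,open("w1.pkl","wb")); cv2.imwrite("pics/w1.png",cv2.resize(c["color"],(800,600)))
print(c["world_to_cam"].round(2).tolist(),np.median(c["depth"]))
E
```

```text
t: 1.48
tool_pos: [496.6, -157.7, 240.0]
tool_rot: [3.14, 0.055, -0.001]
wrist_force: [-0.9, -0.2, 0.5]
width: -0.001
gripper_force: 0.0
[[0.03, -1.0, 0.0, -174.36], [0.96, 0.03, -0.28, -434.56], [0.28, 0.01, 0.96, -523.56], [0.0, 0.0, 0.0, 1.0]] 364.8601
```

View pics/w1.png

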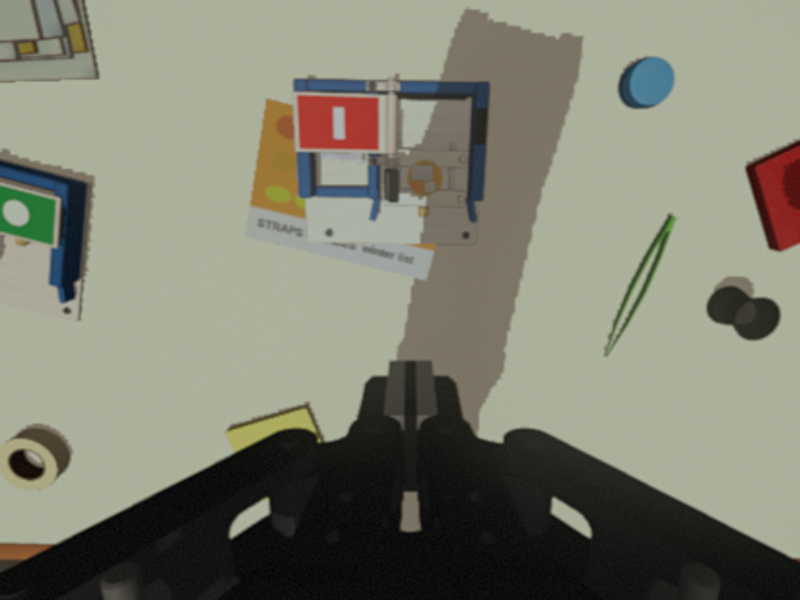

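Wrist view (800x600): dock_a's red plate is centred at (338,123), the tongue at (391,185) and the brass screw at (424,212). The base front corners are at (307,243) and (478,244).

```bash
cat > m.py <<'E'
from h import *
import sys,pickle
c=pickle.load(open(sys.argv[1],"rb"));im=c["color"]
h=cv2.cvtColor(im,cv2.COLOR_BGR2HSV)
def w(u,v,z): return px2w(c,u*.64,v*.64,z).round(1)
print("FL",w(307,243,4),"FR",w(478,244,4))
print("tongue top",w(391,185,53),"screw",w(424,212,12), "screw front", w(424,216,10))
m=cv2.inRange(h,(0,150,80),(8,255,255))|cv2.inRange(h,(172,150,80),(180,255,255)); m[:,:170]=0;m[:,270:]=0;m[140:]=0
r=cv2.minAreaRect(cv2.findNonZero(m));print([px2w(c,*q,32).round(1).tolist() for q in cv2.boxPoints(r)])
m=cv2.inRange(h,(100,120,40),(125,255,255));m[:,:170]=0;m[:,330:]=0;m[142:]=0
r=cv2.minAreaRect(cv2.findNonZero(m));print(r,[px2w(c,*q,28).round(1).tolist() for q in cv2.boxPoints(r)])
cv2.imwrite("pics/w1c.png",cv2.resize(im[40:170,170:330],None,fx=4.6,fy=4.6,interpolation=cv2.INTER_CUBIC))
E
python3 m.py w1.pkl
```

```text
FL [502.5 -76.5   4. ] FR [ 506.3 -211.     4. ]
tongue top [ 551.8 -143.1   53. ] screw [ 530.6 -167.1   12. ] screw front [ 527.4 -167.3   10. ]
[[606.2, -79.0, 32.0], [608.0, -131.4, 32.0], [576.0, -131.9, 32.0], [574.1, -78.0, 32.0]]
((249.26333618164062, 95.59425354003906), (122.033447265625, 87.183837890625), 0.9793196320533752) [[526.3, -71.8, 28.0], [617.4, -76.3, 28.0], [619.7, -204.7, 28.0], [528.6, -210.1, 28.0]]
```

View pics/w1c.png

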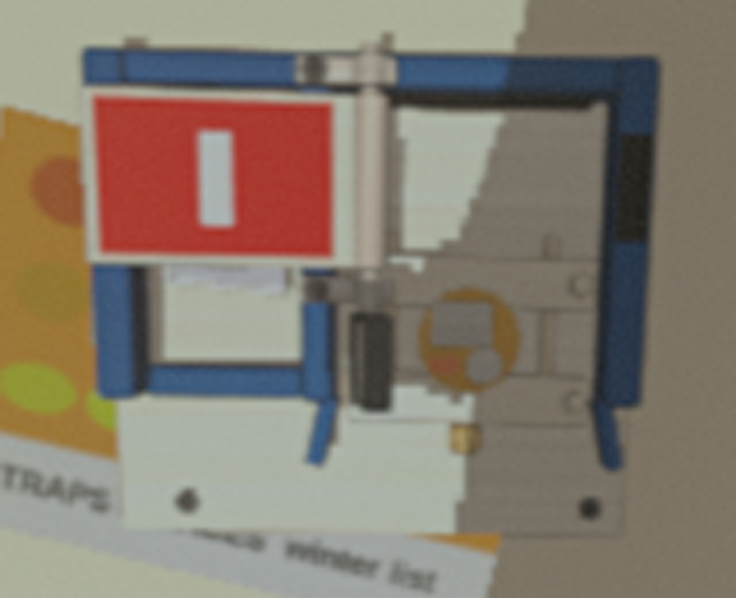

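The dock_a origin is (571,-142.2) with yaw about 0.03, and the holder is about 32 mm short of home.

```bash
cat > g.py <<'E'
from h import *
import sys
s=bot.sense();M=R.from_rotvec(s["tool_rot"]).as_matrix();y=.029;O=np.array([571,-142.2,0])
D=R.from_euler('z',y).as_matrix()
print("now dock",(D.T@(s["tool_pos"]-O)).round(1),"yaw",np.arctan2(M[1,0],M[0,0]).round(3),"F",(D.T@s["wrist_force"]).round(1),"t",s["t"])
for a in sys.argv[1:]: print(a,(M.T@(O+D@np.array(eval(a))-s["tool_pos"])/300).round(3))
E
python3 g.py -- "[-72,-24,60]" "[-72,-24,9]" 2>/dev/null || python3 g.py "[-72,-24,60]" "[-72,-24,9]"
```

```text
now dock [-75.1 -13.9 240. ] yaw 0.034 F [-0.5 -0.6  0. ] t 1.525
now dock [-75.1 -13.9 240. ] yaw 0.034 F [-0.5 -0.6  0. ] t 1.525
[-72,-24,60] [0.011 0.033 0.6  ]
[-72,-24,9] [0.011 0.033 0.77 ]
```

```bash
python3 -m jog '[0.011,0.033,0.2,0,0,0,-1, 0.011,0.033,0.4,0,0,0,-1, 0.011,0.033,0.6,0,0,0,-1, 0.011,0.033,0.7,0,0,0,-1, 0.011,0.033,0.77,0,0,0,-1, 0.011,0.033,0.77,0,0,0,-1, 0.011,0.033,0.77,0,0,0,-1]'
python3 g.py "[-23,-24,9]"
python3 - <<'E'
from h import *
import pickle
c=viewer.capture("wrist"); pickle.dump(c,open("w2.pkl","wb")); cv2.imwrite("pics/w2.png",cv2.resize(c["color"],(800,600)))
E
```

```text
t: 2.4
tool_pos: [501.1, -167.3, 10.0]
tool_rot: [3.14, 0.055, 0.001]
wrist_force: [0.2, 0.0, -0.1]
width: 0.002
gripper_force: 0.0
now dock [-70.6 -23.   10. ] yaw 0.035 F [ 0.2  0.  -0.1] t 2.4
[-23,-24,9] [0.159 0.004 0.004]
```

View pics/w2.png

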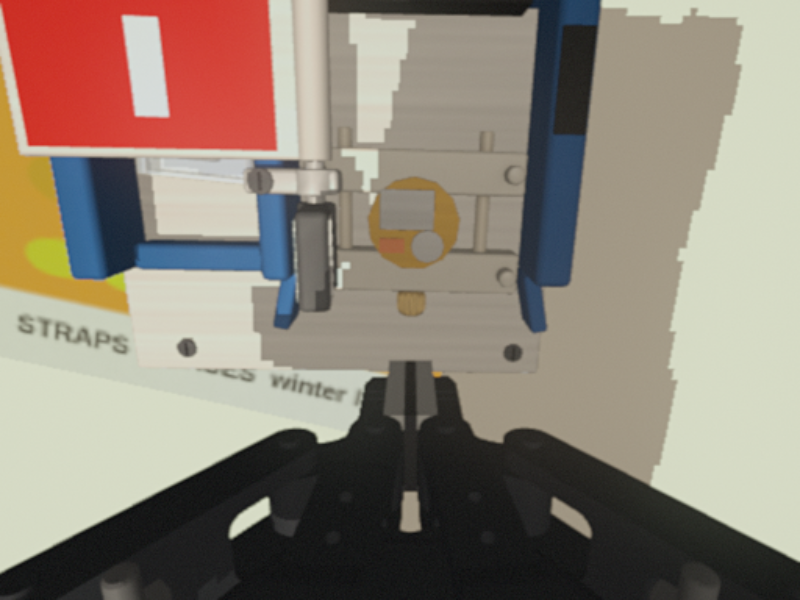

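The wrist view shows the closed fingertips (410,365) lined up with the brass screw (411,302). I'll push slowly.

```bash
python3 -m jog '[0.02,0.003,0,0,0,0,-1, 0.04,0.003,0,0,0,0,-1, 0.05,0.003,0,0,0,0,-1, 0.06,0.003,0,0,0,0,-1, 0.07,0.003,0,0,0,0,-1, 0.08,0.003,0,0,0,0,-1, 0.09,0.003,0,0,0,0,-1, 0.1,0.003,0,0,0,0,-1, 0.11,0.003,0,0,0,0,-1, 0.12,0.003,0,0,0,0,-1, 0.13,0.003,0,0,0,0,-1, 0.13,0.003,0,0,0,0,-1]'
python3 g.py "[-23,-24,9]"
```

```text
t: 3.95
tool_pos: [532.2, -166.5, 8.2]
tool_rot: [-3.141, -0.056, 0.023]
wrist_force: [-18.2, -2.2, 14.4]
width: 0.004
gripper_force: 9.2
now dock [-39.5 -23.2   8.2] yaw 0.035 F [-18.2  -1.7  14.4] t 3.95
[-23,-24,9] [ 0.055  0.003 -0.004]
```

```bash
python3 - <<'E'
from h import *
import pickle
c=viewer.capture("wrist"); pickle.dump(c,open("w3.pkl","wb")); cv2.imwrite("pics/w3.png",cv2.resize(c["color"],(800,600)))
E
python3 g.py
```

```text
now dock [-39.5 -23.2   8.2] yaw 0.035 F [-17.6  -0.7  13.6] t 4.0
```

View pics/w3.png

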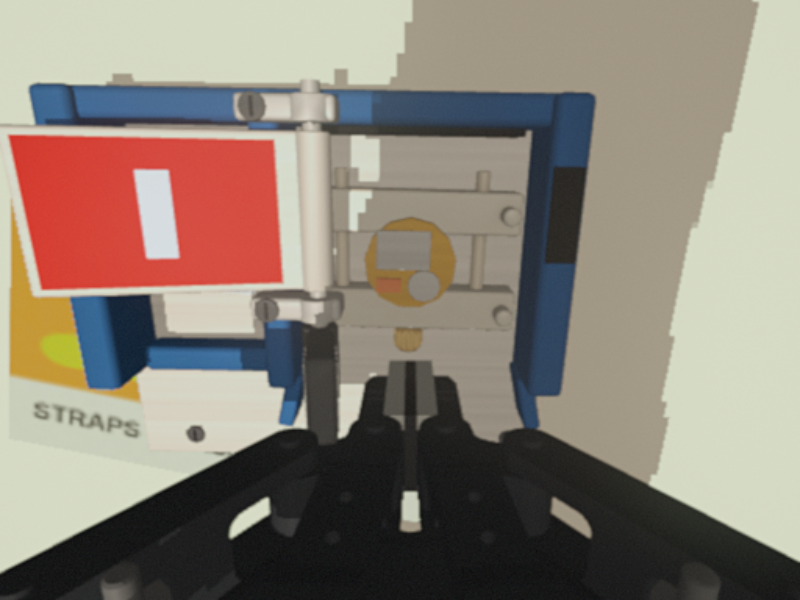

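```bash
python3 - <<'E'
from h import *
import pickle
c=pickle.load(open("w3.pkl","rb"));D=R.from_euler('z',.029).as_matrix();O=np.array([571,-142.2,0])
for n,u,v,z in [("screw",408,345,None),("screwfront",408,352,10),("bar",450,310,None),("barfront",450,328,14),("tongue",322,380,None),("tfront",325,440,None),("link",300,450,None),("link2",290,436,None),("finger",400,385,None),("fingertip",400,364,None)]:
    print(n,(D.T@(px2w(c,u*.64,v*.64,z)-O)).round(1))
print(bot.sense()["qpos"].round(2))
E
```

```text
screw [-21.1 -22.   13.2]
screwfront [-24.8 -22.   10. ]
bar [ -9.7 -34.3  13.8]
barfront [-15.3 -34.5  14. ]
tongue [-13.3  -3.2  52.5]
tfront [-28.9  -3.   51.8]
link [-25.4   0.5  60.9]
link2 [-23.7   3.2  58.3]
finger [-26.6 -19.9  28.6]
fingertip [-27.1 -19.6  13.7]
[ 0.26  0.72 -0.06  1.88  0.08  0.55 -1.38]
```

The finger front is at the screw (-25 mm), but the outer link at about (295,440) is over the tongue top (322,440) and rubs on it. I'll back off, rise and turn the gripper 90° so the links stay clear of the tongue.

```bash
python3 -m jog '[-0.04,0,0,0,0,0,-1, -0.1,0,0,0,0,0,-1, -0.13,0,-0.1,0,0,0,-1, -0.13,0,-0.2,0,0,-0.1,-1, -0.13,0,-0.2,0,0,-0.2,-1, -0.13,0,-0.2,0,0,-0.3,-1, -0.13,0,-0.2,0,0,-0.4,-1, -0.13,0,-0.2,0,0,-0.5,-1, -0.13,0,-0.2,0,0,-0.6,-1, -0.13,0,-0.2,0,0,-0.7,-1, -0.13,0,-0.2,0,0,-0.8,-1, -0.13,0,-0.2,0,0,-0.9,-1, -0.13,0,-0.2,0,0,-1,-1, -0.13,0,-0.2,0,0,-1,-1, -0.13,0,-0.2,0,0,-1,-1]'
python3 g.py "[-60,-24,9]" "[-23,-24,9]"
```

```text
t: 5.88
tool_pos: [501.2, -166.9, 69.4]
tool_rot: [2.184, 2.258, 0.001]
wrist_force: [0.4, 0.3, 0.1]
width: -0.002
gripper_force: 0.0
now dock [-70.5 -22.6  69.4] yaw 1.604 F [0.4 0.2 0.1] t 5.875
[-60,-24,9] [-0.005  0.035  0.201]
[-23,-24,9] [-0.005  0.158  0.201]
```

```bash
python3 -m jog '[-0.005,0.02,0.1,0,0,0,-1, -0.005,0.04,0.19,0,0,0,-1, -0.005,0.06,0.2,0,0,0,-1, -0.005,0.08,0.2,0,0,0,-1, -0.005,0.095,0.2,0,0,0,-1, -0.005,0.105,0.2,0,0,0,-1, -0.005,0.115,0.2,0,0,0,-1, -0.005,0.125,0.2,0,0,0,-1, -0.005,0.135,0.2,0,0,0,-1, -0.005,0.135,0.2,0,0,0,-1]'
python3 g.py "[-23,-24,9]"
```

```text
t: 7.12
tool_pos: [541.6, -166.9, 9.2]
tool_rot: [2.181, 2.261, 0.0]
wrist_force: [-0.4, -0.2, -0.4]
width: 0.003
gripper_force: 0.0
now dock [-30.1 -23.8   9.2] yaw 1.607 F [-0.4 -0.2 -0.4] t 7.125
[-23,-24,9] [-0.001  0.024  0.001]
```

```bash
python3 -m jog '[0,0.008,0,0,0,0,-1, 0,0.016,0,0,0,0,-1, 0,0.024,0,0,0,0,-1, 0,0.024,0,0,0,0,-1]'
python3 - <<'E'
from h import *
import pickle
c=viewer.capture("wrist"); pickle.dump(c,open("w4.pkl","wb")); cv2.imwrite("pics/w4.png",cv2.resize(c["color"],(800,600)))
E
python3 g.py
```

```text
t: 7.62
tool_pos: [549.0, -166.6, 9.3]
tool_rot: [2.18, 2.261, 0.001]
wrist_force: [-0.3, 0.1, 0.7]
width: 0.001
gripper_force: 0.0
now dock [-22.8 -23.7   9.3] yaw 1.607 F [0.7 0.5 0.4] t 7.675
```

View pics/w4.png

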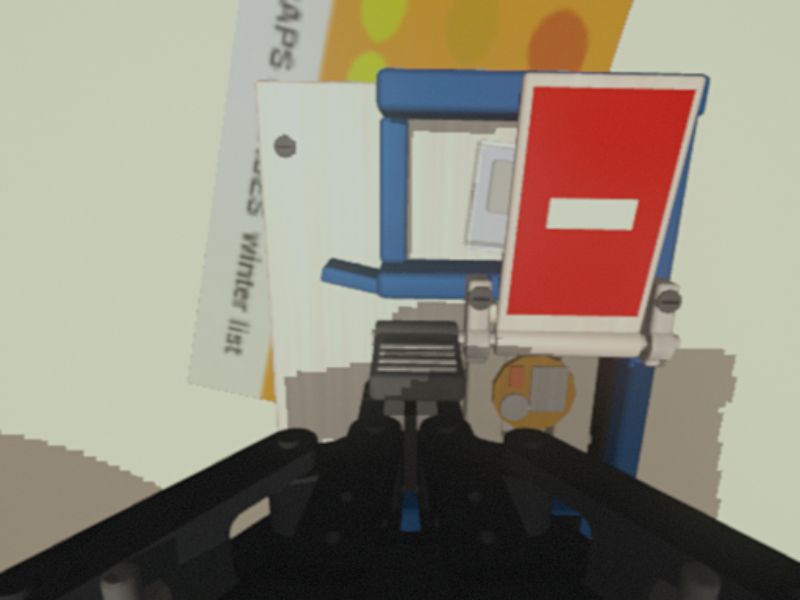

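The wrist view, now turned 90°, shows the flag still red at about 0. The fingers are behind the tongue (418,360), and the brass movement is at (533,392), close to the axle. I'll compare the movement's position with the earlier view.

```bash
python3 - <<'E'
from h import *
import pickle
D=R.from_euler('z',.029).as_matrix();O=np.array([571,-142.2,0])
for f,u,v in [("w2",413,222),("w3",410,262),("w4",533,392)]:
    c=pickle.load(open(f+".pkl","rb")); print(f,(D.T@(px2w(c,u*.64,v*.64,18)-O)).round(1), (D.T@(px2w(c,u*.64,v*.64)-O)).round(1))
E
python3 g.py
```

```text
w2 [-15.  -23.1  18. ] [-15.1 -23.1  17. ]
w3 [  5.6 -22.5  18. ] [  5.3 -22.5  16.7]
w4 [ 16.4 -20.3  18. ] [ 16.7 -20.8  17. ]
now dock [-22.8 -23.7   9.3] yaw 1.607 F [0.7 0.5 0.4] t 7.675
```

```bash
python3 -m jog '[0,0.005,0,0,0,0,-1, 0,0.01,0,0,0,0,-1, 0,0.015,0,0,0,0,-1, 0,0.015,0,0,0,0,-1, 0,0.015,0,0,0,0,-1]'; python3 g.py "[-28,38,60]"
```

```text
t: 8.3
tool_pos: [551.3, -166.4, 8.9]
tool_rot: [-2.179, -2.26, 0.004]
wrist_force: [-5.0, 1.2, 3.0]
width: -0.001
gripper_force: 2.7
now dock [-20.4 -23.6   8.9] yaw 1.607 F [-5.   1.3  3. ] t 8.3
[-28,38,60] [ 0.206 -0.024 -0.17 ]
```

The holder is home, with 5 N against the stop. Next I back off, rise, turn back and go to the left of the tongue.

```bash
python3 -m jog '[0,-0.03,0,0,0,0,-1, 0,-0.07,-0.03,0,0,0,-1, 0,-0.07,-0.2,0,0,0,-1, 0,-0.07,-0.38,0,0,0.1,-1, 0.04,-0.05,-0.38,0,0,0.2,-1, 0.08,-0.04,-0.38,0,0,0.3,-1, 0.12,-0.03,-0.38,0,0,0.4,-1, 0.16,-0.03,-0.38,0,0,0.5,-1, 0.2,-0.03,-0.38,0,0,0.6,-1, 0.22,-0.03,-0.38,0,0,0.7,-1, 0.22,-0.03,-0.38,0,0,0.8,-1, 0.22,-0.03,-0.38,0,0,0.9,-1, 0.22,-0.03,-0.38,0,0,1,-1, 0.22,-0.03,-0.38,0,0,1,-1, 0.22,-0.03,-0.38,0,0,1,-1]'; python3 g.py "[-28,30,42]" "[-28,0,42]"  "[-28,-22,42]"
```

```text
t: 10.18
tool_pos: [541.6, -100.9, 123.6]
tool_rot: [3.141, 0.062, 0.001]
wrist_force: [-1.1, 0.1, 0.8]
width: 0.006
gripper_force: 0.0
now dock [-28.2  42.2 123.6] yaw 0.039 F [-1.1  0.1  0.8] t 10.175
[-28,30,42] [0.    0.041 0.272]
[-28,0,42] [-0.001  0.141  0.272]
[-28,-22,42] [-0.002  0.214  0.272]
```

```bash
python3 -m jog '[0,0,0.13,0,0,0,-1, 0,0.02,0.26,0,0,0,-1, 0,0.04,0.275,0,0,0,-1, 0,0.07,0.275,0,0,0,-1, 0,0.09,0.275,0,0,0,-1, 0,0.11,0.28,0,0,0,-1, 0,0.13,0.285,0,0,0,-1, 0,0.15,0.29,0,0,0,-1, 0,0.17,0.29,0,0,0,-1, 0,0.19,0.29,0,0,0,-1, 0,0.21,0.29,0,0,0,-1, 0,0.22,0.29,0,0,0,-1, 0,0.22,0.29,0,0,0,-1]'; python3 g.py "[-29,-25,36]" "[-29,-25,14]" "[-29,-14,12]"
python3 - <<'E'
from h import *
import pickle
c=viewer.capture("wrist"); pickle.dump(c,open("w5.pkl","wb")); cv2.imwrite("pics/w5.png",cv2.resize(c["color"],(800,600)))
E
```

```text
t: 11.8
tool_pos: [544.0, -167.2, 36.2]
tool_rot: [3.141, 0.056, -0.0]
wrist_force: [0.2, -0.1, 0.5]
width: -0.004
gripper_force: 0.0
now dock [-27.7 -24.2  36.2] yaw 0.036 F [ 0.1 -0.1  0.5] t 11.8
[-29,-25,36] [-0.004  0.003  0.001]
[-29,-25,14] [-0.004  0.003  0.074]
[-29,-14,12] [-0.004 -0.034  0.081]
```

View pics/w5.png

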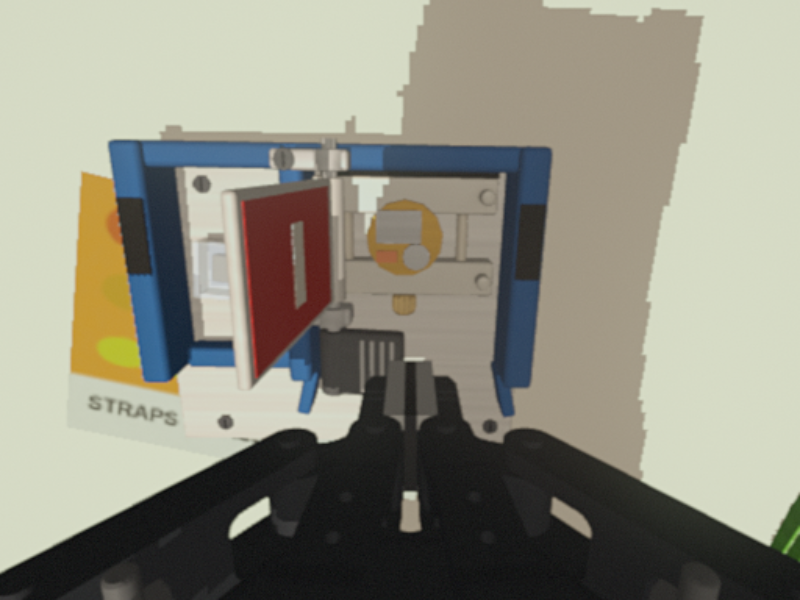

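The flag stands nearly upright (plate edge at (238,290)), the tongue (365,360) points right under the fingertips, and the holder is home. Now I press the tongue down, then left.

```bash
python3 -m jog '[-0.01,-0.015,0,0,0,0,-1, -0.01,-0.015,0.015,0,0,0,-1, -0.01,-0.015,0.03,0,0,0,-1, -0.01,-0.015,0.045,0,0,0,-1, -0.01,-0.015,0.06,0,0,0,-1, -0.01,-0.015,0.075,0,0,0,-1, -0.01,-0.02,0.08,0,0,0,-1, -0.01,-0.025,0.08,0,0,0,-1, -0.01,-0.03,0.08,0,0,0,-1, -0.01,-0.035,0.08,0,0,0,-1, -0.01,-0.035,0.08,0,0,0,-1]'; python3 g.py
python3 - <<'E'
from h import *
import pickle
c=viewer.capture("wrist"); pickle.dump(c,open("w6.pkl","wb")); cv2.imwrite("pics/w6.png",cv2.resize(c["color"],(800,600)))
E
```

```text
t: 13.22
tool_pos: [540.5, -160.2, 12.2]
tool_rot: [3.137, 0.053, 0.0]
wrist_force: [1.3, -9.9, -4.9]
width: -0.002
gripper_force: 4.6
now dock [-31.  -17.1  12.2] yaw 0.034 F [ 1.  -9.9 -4.9] t 13.225
```

View pics/w6.png

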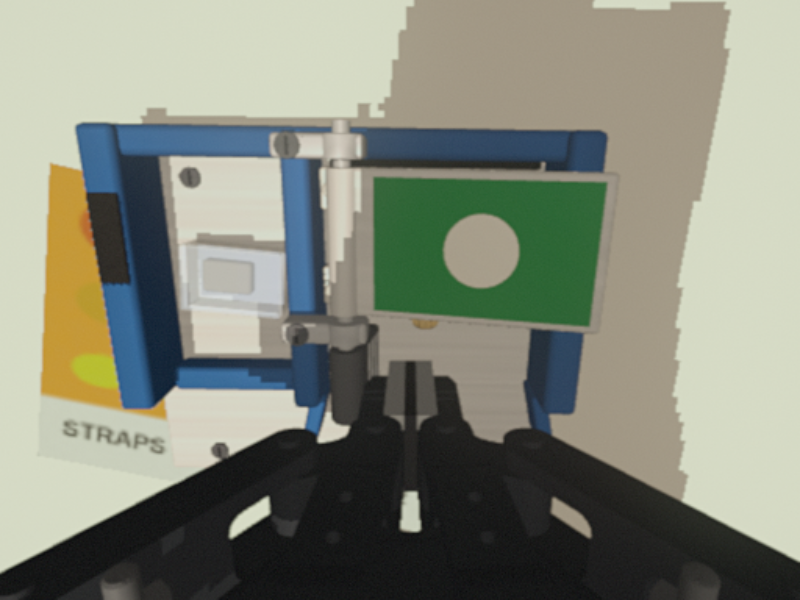

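The green face is up across the bay (disc at (481,250)) and the tongue is down. The 10 N side load suggests the flag is on its stop, so I'll check its slope with depth.

```bash
cat > fl.py <<'E'
from h import *
import sys,pickle
c=pickle.load(open(sys.argv[1],"rb"))
D=R.from_euler('z',.029).as_matrix();O=np.array([571,-142.2,0])
m=cv2.inRange(cv2.cvtColor(c["color"],cv2.COLOR_BGR2HSV),(50,100,30),(80,255,255)); m[:,:int(300*.64)]=0
m=cv2.erode(m,np.ones((5,5)))
v,u=np.nonzero(m);P=np.array([D.T@(px2w(c,a,b)-O) for a,b in zip(u,v)])
p=np.polyfit(P[:,1],P[:,2],1);print(p,"angle",np.pi-np.arctan(p[0]),P.mean(0))
E
python3 fl.py w6.pkl
```

```text
[-0.16572457 33.71218561] angle 3.305824557178032 [ 20.94394991 -34.64490617  39.4536978 ]
```

```bash
python3 -m jog '[-0.005,0.03,0,0,0,0,-1, -0.005,0.05,-0.1,0,0,0,-1, -0.005,0.06,-0.28,0,0,0,-1, 0.05,0.11,-0.28,0,0,0,-1, 0.17,0.11,-0.28,0,0,0,-1, 0.17,0.11,-0.28,0,0,0,-1, 0.17,0.11,-0.28,0,0,0,-1]'; python3 g.py "[20,-50,60]" "[20,-50,40]" "[20,-50,30]"
python3 - <<'E'
from h import *
import pickle
c=viewer.capture("wrist"); pickle.dump(c,open("w7.pkl","wb"))
E
python3 fl.py w7.pkl
```

```text
t: 14.15
tool_pos: [592.0, -187.0, 95.9]
tool_rot: [-3.14, -0.058, 0.002]
wrist_force: [-0.3, 0.5, -0.5]
width: -0.005
gripper_force: 0.0
now dock [ 19.7 -45.4  95.9] yaw 0.037 F [-0.2  0.5 -0.5] t 14.15
[20,-50,60] [0.001 0.016 0.12 ]
[20,-50,40] [0.001 0.016 0.186]
[20,-50,30] [0.001 0.016 0.22 ]
[-0.23362134 31.13224847] angle 3.371097702320332 [ 21.83660177 -33.38717292  38.93220444]
```

```bash
python3 -m jog '[0,0.015,0.08,0,0,0,-1, 0,0.015,0.15,0,0,0,-1, 0,0.015,0.17,0,0,0,-1, 0,0.015,0.18,0,0,0,-1, 0,0.015,0.19,0,0,0,-1, 0,0.015,0.2,0,0,0,-1, 0,0.015,0.21,0,0,0,-1, 0,0.015,0.215,0,0,0,-1, 0,0.015,0.215,0,0,0,-1]'; python3 g.py
```

```text
t: 15.32
tool_pos: [593.1, -192.1, 31.8]
tool_rot: [3.141, 0.057, -0.0]
wrist_force: [0.4, 0.1, -0.3]
width: -0.002
gripper_force: 0.0
now dock [ 20.6 -50.5  31.8] yaw 0.036 F [ 0.4  0.1 -0.3] t 15.325
```

```bash
python3 -m jog '[0,0,0.006,0,0,0,-1, 0,0,0.012,0,0,0,-1, 0,0,0.016,0,0,0,-1, 0,0,0.016,0,0,0,-1]'; python3 g.py
```

```text
t: 15.82
tool_pos: [593.5, -192.0, 30.1]
tool_rot: [3.141, 0.057, 0.0]
wrist_force: [-9.3, 2.8, 27.7]
width: -0.001
gripper_force: 13.9
now dock [ 21.1 -50.4  30.1] yaw 0.036 F [-9.2  3.  27.7] t 15.825
```

The plate is now pressed onto its stop. I'll rise, retreat and check.

```bash
python3 -m jog '[0,0,-0.03,0,0,0,-1, 0,0,-0.2,0,0,0,-1, -0.1,0,-0.4,0,0,0,-1, -0.25,0,-0.6,0,0,0,-1, -0.3,-0.05,-0.65,0,0,0,-1, -0.3,-0.05,-0.65,0,0,0,-1, -0.3,-0.05,-0.65,0,0,0,-1]'
python3 - <<'E'
from h import *
import pickle
c=viewer.capture("wrist"); pickle.dump(c,open("w8.pkl","wb")); cv2.imwrite("pics/w8.png",cv2.resize(c["color"],(800,600)))
E
python3 fl.py w8.pkl; python3 g.py
```

```text
t: 16.7
tool_pos: [502.7, -180.4, 221.5]
tool_rot: [3.141, 0.057, -0.0]
wrist_force: [0.3, -0.8, -0.1]
width: -0.003
gripper_force: 0.0
[1.01654774e-03 3.22763375e+01] angle 3.140576106196477 [ 20.48981374 -34.93513335  32.24082423]
now dock [-69.4 -36.2 221. ] yaw 0.036 F [ 0.6 -0.2 -0.1] t 16.75
```

View pics/w8.png

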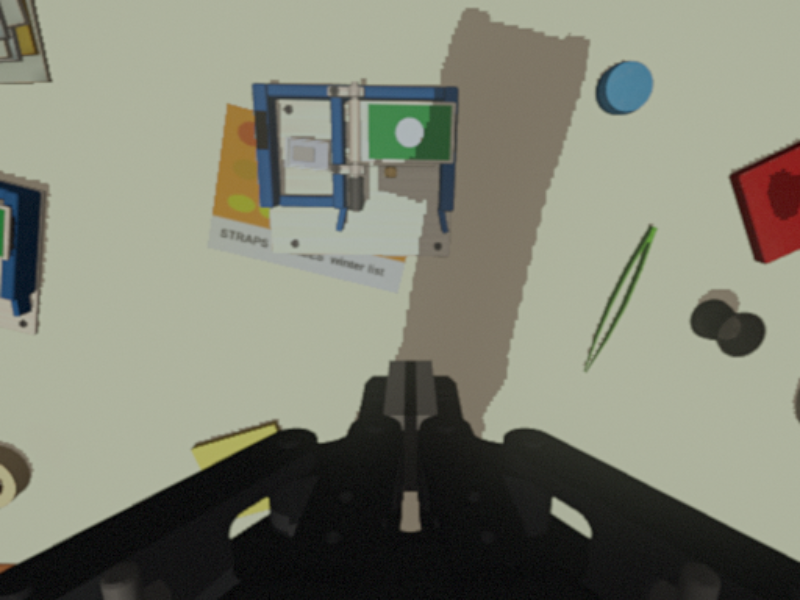

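The flag is flat, green up, at (409,132). The tongue is down at (354,195), the screw tip is at (391,176), and the other things are untouched. One last check of the screw position, then I hand in.

```bash
python3 - <<'E'
from h import *
import pickle
c=pickle.load(open("w8.pkl","rb"));D=R.from_euler('z',.029).as_matrix();O=np.array([571,-142.2,0])
x=(D.T@(px2w(c,391*.64,178*.64,10)-O)).round(1);print(x)
if x[0]>-16: print(order.finish_job())
E
```

```text
[-10.  -22.1  10. ]
the job is handed in; nothing more can be done
None
```

The job is handed in: by my last camera check the holder in dock_a is home against the back stop, and its flag lies flat across the bay, green face up, with its tongue down in front of the holder. During the first push a gripper link rubbed dock_a's tongue at about 18 N. The other dock and the bench items were not touched, though I checked those only by eye in the last picture.

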